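# Set the hand throttle to the third notch and start the engine from the run-in console

## Task

The rebuilt engine on the stand is ready for its first start: on the blue run-in console, push the hand throttle with the fingertips from its closed end, away from the stop, and count the clicks you feel; leave it in the third notch, never going past it, and do not grip the lever. Then crank the engine: press the green starter button right down, keep it down for about a second and let it come up again. Do not press the red stop button, and leave the tools and parts lying about where they are.

Things in the scene. Friction and masses are not known exactly. Their poses are not given: they have to be found in the camera images.
- console: Blue sheet-steel run-in console fixed on the bench, 260 x 380 mm, its flat aluminium deck 95 mm above the bench. Origin: centre of its underside; x from the edge near the robot to the far edge, y to the left, z up. On the deck: throttle at the right; green starter near left, red stop 80 mm right of it; three gauges (9 mm high) along the far edge; key and toggle (25 mm high) beyond the starter.
- throttle_grip (a point): Centre of the throttle's T-shaped handgrip: black bar with two orange bands, 92 mm long along the console's y, 24 mm thick along x, 28 mm high, centred 63 mm above the deck on a thin upright blade. It only slides along the console's x, in a straight slot. Closed, it is at (-0.065, -0.115, 0.158) m in the console's frame.
- throttle (a joint): Travel of the throttle along the console's +x in m: 0 at the closed stop (red line), 0.112 at full throttle. From 0 to about 0.011 it slides freely (about 1 N) and starts anywhere there; then come six notches, 16 mm apart, each with a tick: 0.028, 0.044, 0.060 (the third), 0.076, 0.092, 0.108.
- gate: Row of seven upright steel pins left of the slot; a sprung roller on the throttle clicks between them. Origin: on the deck, level with the grip's centre when closed. It takes about 7 N to push the throttle out of a notch; once over a pin (throttle at 0.020, 0.036, 0.052, 0.068 ...) it snaps ahead by itself into the next notch and stays. Let go before the pin, it falls back.
- starter_top (a point): Centre of the top face of the green starter button (32 mm across, in a black collar 48 mm across and 12 mm high); up, its top is 22 mm above the deck.
- starter (a joint): How far the starter is pressed, in m: 0 up, 0.006 right down. It springs back; 5 N hold it right down.
- stop (a joint): How far the red stop button (40 mm across, yellow collar) is pressed, in m: 0 up, 0.006 down. Its centre is at (-0.078, 0.045) in the console's frame. Leave it alone.
- socket: Loose steel socket, 24 mm across and 34 mm high, standing on the console's deck between the throttle and the stop button. Origin: centre of its foot.
- spray_can: Loose spray can, 66 mm across, 200 mm high, yellow label, standing at the left. Origin: centre of its foot.
- piston: Loose aluminium piston, 82 mm across, 66 mm high, standing at the right. Origin: centre of its foot.
- oil_filter: Loose orange oil filter, 76 mm across, 88 mm high, standing at the far right. Origin: centre of its foot.
- jar: Loose amber jar with a steel lid, 64 mm across, 85 mm high, standing at the far left. Origin: centre of its foot.
- spanner: Loose steel spanner, 190 mm long, 8 mm thick, lying at the near right. Origin: its middle, on the bench.
- screwdriver: Loose screwdriver with a red handle, 210 mm long, 26 mm thick, lying at the near left. Origin: its middle, on the bench.

How it is judged:
By the outcome, as a careful person would: the job done as asked, in the order asked, and still so for the second after the job is handed in, with the robot touching nothing.
It also fails if it takes over 67 s, if anything falls off the work surface, if the arm or the gripper's body presses on something with over 40 N, if the wrist force passes 120 N, or if a joint passes its speed limit or range.

## Robot

A 7-joint arm with a two-finger parallel gripper is mounted at the origin on the work surface. World frame = base frame: x ahead of the robot, y to its left, z up, the work surface at z = 0. Lengths are in m, angles in rad, forces in N, time in s.
With the tool pointing down it reaches from about 0.4 to 0.85 m from the base axis. Payload 10.4 kg.
Tool frame: the origin (TCP) lies on the front face of the gripper's body, between the roots of the fingers; the fingertips stand 73 mm ahead of it and the grasp point (between the pads) lies 54 mm ahead of it; x points along the fingers, y is the direction in which the jaws open and shut, and the axes are right-handed (so a half turn about x gives the same grasp; the last joint's range is limited). The gripper opens to 85 mm and grips with 20 to 120 N. Pads are 22 mm wide; open, the fingers measure 114 mm over their backs; the gripper's body (76 mm by 85 mm) begins 54 mm behind the grasp point. The pads swing forward as they close: fully open they stand 13 mm farther back than shut.
Start: joints at [-1.156, 0.332, -0.065, 1.46, 0.022, 1.35, -0.088], TCP at [0.265, 0.566, 0.304] pointing down, gripper open.
Joint ranges: [-2.6, 2.6], [-0.5, 2.12], [-1.47, 1.34], [0.16, 2.42], [-1.27, 4.41], [0.06, 2.06], [-2.6, 2.6]. Speed limits (rad/s): [2.22, 2.22, 2.79, 2.79, 3.14, 3.14, 3.14].

## Interface

Orientations are given as a unit quaternion [x, y, z, w].
In Python, from workcell import manip gives the robot as it stands. The module is installed in compiled form; this text tells all that it offers.
- The arm moves only by the tool arm_command, never from a script. Its argument "moves" is a list that holds one entry, the list of rows, each a list of 5 numbers: the closure, from 0 (fully open) to 1 (shut), then the shift along the tool's x, y, z in units of 25 mm (1.0 is 25 mm), then the turn about the tool's x in degrees. A call has 1 to 12 rows; each row shifts and turns the commanded pose from where the row before left it, along the tool's axes as they then stand; what a row does not reach is not made up. A row lasts 1/12 s, in which the tool goes at most 41.7 mm and 7.16 degrees, less where a joint would pass 70% of its speed; a pose out of reach is approached as far as the arm can. A call is refused whole if a number of a shift passes 1 or a number of a turn 7.16, either way. A call with a gripper value outside its range is refused whole. The fingers move at their own pace and stop on an object; "force" is the grip in N (left out, the last holds). Time passes only in rows, so rows that do not move let the fingers close. It gives the time, the measured TCP pose, the force and the opening at its end, in the units of the state.
- manip.get_obs(): the state, without advancing time (a new reading comes with each control period).
- manip.camera(name): name is "scene" or "side" or "wrist"; returns the picture (384x512x3 uint8, red, green, blue); there is no depth.
- manip.camera_info(name): a dict with "vfov" (degrees; the focal length in pixels is half the picture's height over the tangent of half this angle, whatever the lens; pixels are square), "cx", "cy" (the principal point, pixels), "pose" (4x4, takes a point from camera to world coordinates). Camera axes: x right, y down, z forward; pixel columns grow to the right and rows downward; lengths in m; the calibration is good to about 2 mm. A picture is of the moment at which its call begins: read the wrist's pose just before it. camera_info takes no time and is no camera call; for the wrist camera it gives the pose at the moment of the call.
- manip.hand_in(): hands the job in, once; it reports no verdict.
Trained networks look in the newest picture that a camera, given by its name, has taken for a name from the list of things; names that differ only in an ending like _2 or _b are one class to them, and where a whole thing is asked for, a point or a joint stands for the part that bears it (a point fixed in the world has none). Each returns a list of dicts, best first, with "confidence" (0 to 1); they miss things now and then, are a little off and sometimes report something else, mostly with a low value. They report only what shows in the picture. A call takes as long as a camera call.
- manip.regions_of(query, camera): "mask" (384x512 bool, what is visible of it) and "rect" ([left, top, right, bottom] in pixels, round what is visible of it).
- manip.pinpoint(query, camera): "pixel" ([row, column] in pixels: a listed point, or the origin of a listed thing).
The state is a dict: "clock": time; "joint_pos": joint angles; "joint_velocities": joint speeds; "tau": joint torques, N m; "position": TCP position; "ee_rot": TCP orientation; "ft_force": force on the tool from outside, world axes, zero at the start; "torque": the same for the moment, N m; "grip_width": opening from 0.0 (shut) to 1.0 (fully open).
Only numpy, scipy, OpenCV 4.12 (cv2) and the standard library are available. Lean on these libraries where they do the work, as an engineer would, in place of code of your own. Each camera call takes 0.05 s, during which the arm holds its last target.

## Working session

There is one attempt and no reset: what is moved stays moved. The work goes in short steps, Python scripts to look and compute and a tool call to move; the robot and the scene stay as the last step left them, time stands still between calls to the robot, and variables do not carry over. Pictures are saved under pics/ and viewed, and the job is handed in when it is done.

Besides the shell and the picture viewer there is one more tool, called as name(argument=value, ...), one argument or row to a line, values as JSON. arm_command: Moves the arm, as the interface text tells. Its arguments: {"type":"object","properties":{"moves":{"type":"array","items":{"type":"array","items":{"type":"array","items":{"type":"number"}}}},"force":{"type":"number"}},"required":["moves"]}

```bash
mkdir -p pics
cat > h.py <<'E'
import numpy as np, cv2
from workcell import manip
def cam(n,f=None):
    info=manip.camera_info(n); im=manip.camera(n)
    if f: cv2.imwrite('pics/'+f,im[:,:,::-1])
    return info,im
def ray(info,px):
    f=192/np.tan(np.radians(info['vfov'])/2); P=np.array(info['pose'])
    d=P[:3,:3]@np.array([(px[1]-info['cx'])/f,(px[0]-info['cy'])/f,1]); return P[:3,3],d/np.linalg.norm(d)
def onz(info,px,z):
    o,d=ray(info,px); return o+d*(z-o[2])/d[2]
def proj(info,p):
    f=192/np.tan(np.radians(info['vfov'])/2); P=np.array(info['pose'])
    c=P[:3,:3].T@(np.array(p)-P[:3,3]); return (info['cy']+f*c[1]/c[2],info['cx']+f*c[0]/c[2])
E
python3 - <<'E'
from h import *
np.set_printoptions(precision=4,suppress=True)
o=manip.get_obs()
for k in o: print(k,o[k])
for n in ['scene','side','wrist']:
    i,im=cam(n,n+'1.png'); print(n,i['vfov'],np.array(i['pose'])[:3].tolist())
    if n=='wrist': continue
    for q in ['throttle_grip','starter_top','gate','console','socket','stop']:
        try:
            for r in manip.pinpoint(q,n)[:2]:print(q,r)
        except Exception as e: print(q,e)
E
```

```text
clock 0.0
joint_pos [-1.1556  0.3329 -0.0647  1.461   0.0216  1.3499 -0.0885]
joint_velocities [-0.0012  0.0011 -0.0008  0.001  -0.0006 -0.0003 -0.0006]
tau [  0.     -62.5453   0.049  -39.1596   0.0161   0.01     0.    ]
position [0.2648 0.5658 0.3031]
ee_rot [ 0.153   0.6903 -0.154   0.6901]
ft_force [0.6595 0.103  0.1097]
torque [-0.0074  0.0187 -0.0131]
grip_width 1.0006974153139845
scene 55.24912062620364 [[-0.09335743261122699, 0.5806254971066876, -0.8088006070014118, 1.320890803069873], [0.995472208481858, 0.039851279841837325, -0.08629575676254153, 0.10335917654116793], [-0.01787377734258726, -0.8131948767697567, -0.5817169590779766, 0.7547116520902775]]
throttle_grip {'pixel': [200.4, 237.5], 'confidence': 0.93}
throttle_grip {'pixel': [265.9, 104.3], 'confidence': 0.26}
starter_top {'pixel': [224.2, 326.7], 'confidence': 0.49}
gate {'pixel': [216.4, 249.0], 'confidence': 0.8}
console {'pixel': [264.2, 270.5], 'confidence': 0.92}
console {'pixel': [224.5, 323.3], 'confidence': 0.57}
socket {'pixel': [224.2, 272.2], 'confidence': 0.62}
stop it knows: console, gate, jar, oil_f
[... 448 characters left out ...]
[161.9, 249.8], 'confidence': 0.57}
gate {'pixel': [194.3, 266.0], 'confidence': 0.72}
gate {'pixel': [186.4, 263.8], 'confidence': 0.62}
console {'pixel': [200.8, 276.1], 'confidence': 0.64}
socket {'pixel': [180.6, 273.3], 'confidence': 0.73}
socket {'pixel': [185.3, 264.6], 'confidence': 0.5}
stop it knows: console, gate, jar, oil_filter, piston, screwdriver, socket, spanner, spray_can, starter_top, throttle_grip
wrist 58.81738171668761 [[0.42393285742335163, 0.8738852976559789, 0.23791893354163957, 0.2047461781214659], [0.905693386131688, -0.4088554831990184, -0.11205661147568238, 0.5941009985029808], [-0.0006501647383848996, 0.26298608404023227, -0.9647994075905076, 0.3737007457071972]]
```

View pics/scene1.png

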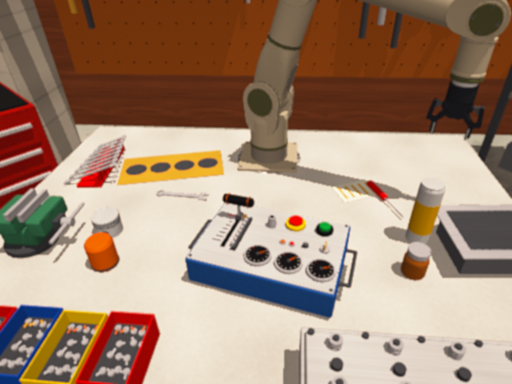

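View pics/side1.png

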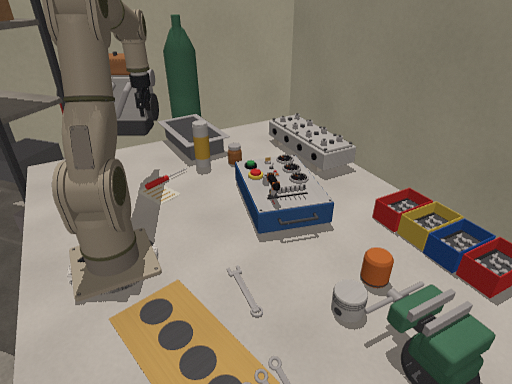

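View pics/wrist1.png

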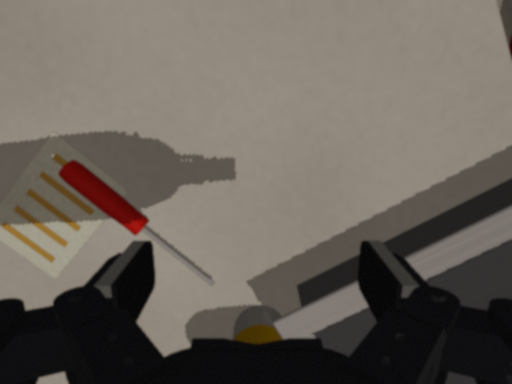

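Run:
```python
import cv2
a=cv2.imread('pics/scene1.png')[180:330,170:370]; cv2.imwrite('pics/s1c.png',cv2.resize(a,None,fx=4,fy=4,interpolation=2))
a=cv2.imread('pics/side1.png')[140:240,220:345]; cv2.imwrite('pics/d1c.png',cv2.resize(a,None,fx=6,fy=6,interpolation=2))
```

```text
(no output)
```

View pics/s1c.png

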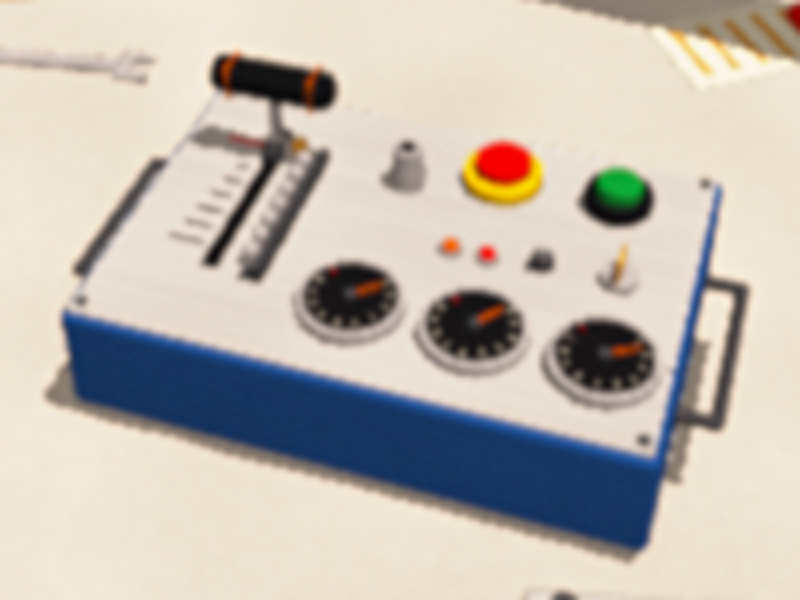

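View pics/d1c.png

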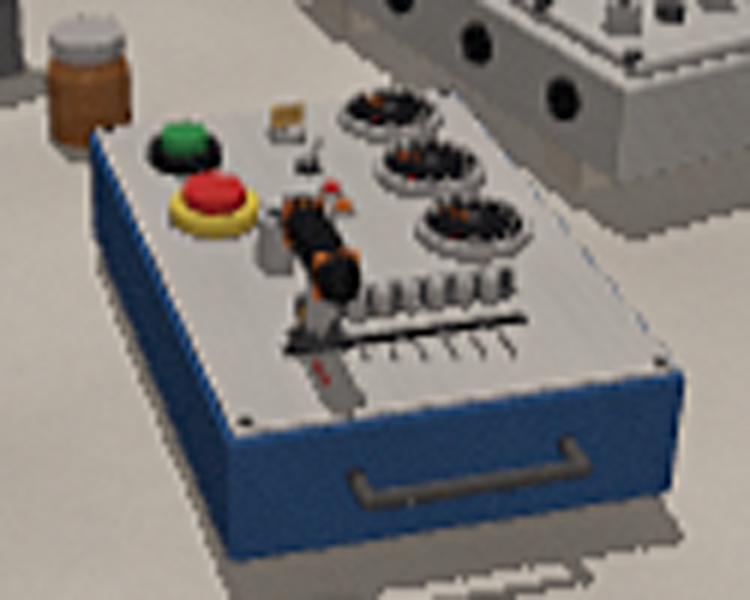

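```bash
cat > fit.py <<'E'
from h import *
from scipy.optimize import least_squares
S=manip.camera_info('scene');D=manip.camera_info('side')
z=.095
obs=[(S,(.13,-.19,z),170+65/4,180+315/4),(S,(.13,.19,z),170+660/4,180+463/4),(S,(-.13,.19,z),170+720/4,180+185/4),
(D,(-.13,.19,z),220+93/6,140+130/6),(D,(-.13,-.19,z),220+232/6,140+437/6),(D,(.13,-.19,z),220+683/6,140+375/6),(D,(.13,.19,z),220+447/6,140+92/6)]
def W(x,p):
    c,s=np.cos(x[2]),np.sin(x[2]);return np.array([x[0]+c*p[0]-s*p[1],x[1]+s*p[0]+c*p[1],p[2]])
def res(x):
    r=[]
    for i,p,u,v in obs:
        q=proj(i,W(x,p)); r+=[q[1]-u,q[0]-v]
    return np.array(r)
def fit():
    return least_squares(res,[.6,0,0],loss='soft_l1')
E
python3 - <<'E'
from fit import *
np.set_printoptions(precision=3,suppress=True)
s=fit();x=s.x;print(x,res(x))
for n,p in [('grip0',(-.065,-.115,.158)),('grip11',(-.054,-.115,.158)),('gate',(-.065,-.115,.095))]:
    print(n,W(x,p),proj(S,W(x,p)),proj(D,W(x,p)))
A=[onz(S,(180+185/4,170+620/4),.117),onz(D,(140+137/6,220+183/6),.117)]
B=[onz(S,(180+162/4,170+503/4),.12),onz(D,(140+193/6,220+212/6),.12)]
print(A,B,W(x,(-.078,.045,.12)),W(x,(-.078,.125,.117)))
def inv(p):
    c,s_=np.cos(x[2]),np.sin(x[2]);d=p[:2]-x[:2];return (c*d[0]+s_*d[1],-s_*d[0]+c*d[1])
for a in A+B: print(inv(a))
for px,i in [((200.4,237.5),S),((178.8,272.3),D)]: g=onz(i,px,.158);print('grip',g,inv(g))
for px,i in [((224.2,272.2),S),]: g=onz(i,px,.095);print('socket',g,inv(g))
E
```

```text
[ 0.606  0.053 -0.234] [-3.298 -0.551  0.112  0.204  0.719 -2.451 -1.426 -0.9   -0.448  0.166
  1.415 -1.158  0.872 -1.849]
grip0 [ 0.517 -0.044  0.158] (np.float64(199.1854495384062), np.float64(238.20646336502992)) (np.float64(181.2497499903938), np.float64(271.69747461048166))
grip11 [ 0.527 -0.047  0.158] (np.float64(201.4603993456526), np.float64(236.7226510975802)) (np.float64(180.81457967125658), np.float64(274.9532420417344))
gate [ 0.517 -0.044  0.095] (np.float64(216.97937529523946), np.float64(239.37857055178827)) (np.float64(197.72134127426173), np.float64(271.3557349731086))
[array([0.566, 0.193, 0.117]), array([0.554, 0.18 , 0.117])] [array([0.551, 0.116, 0.12 ]), array([0.532, 0.099, 0.12 ])] [0.541 0.114 0.12 ] [0.56  0.192 0.117]
(np.float64(-0.07226683492236538), np.float64(0.1275035429601499))
(np.float64(-0.08088732786160352), np.float64(0.11188981926152164))
(np.float64(-0.06853456412048561), np.float64(0.048512241629624246))
(np.float64(-0.08320277823505424), np.float64(0.02830066730573416))
grip [ 0.522 -0.045  0.158] (np.float64(-0.05917482995368034), np.float64(-0.11477521714149724))
grip [ 0.526 -0.031  0.158] (np.float64(-0.05844115332663289), np.float64(-0.09993365529788119))
socket [0.542 0.051 0.095] (np.float64(-0.06287129786217209), np.float64(-0.01628050275947387))
```

```bash
cat >> h.py <<'E'
from scipy.spatial.transform import Rotation as R
def go(target,zdir=None):
    """print units & turn needed to reach target; zdir: desired horizontal tool z"""
    o=manip.get_obs();M=R.from_quat(o['ee_rot']).as_matrix();p=np.array(o['position'])
    d=M.T@(np.array(target)-p)/.025
    print('t',round(o['clock'],2),'pos',p.round(4),'axes x,y,z',M.T.round(3).tolist(),'F',np.round(o['ft_force'],2),'w',round(o['grip_width'],3))
    print('units',d.round(2))
    if zdir is not None:
        z=M.T@np.array([zdir[0],zdir[1],0]); print('turn deg',np.degrees(np.arctan2(-z[1],z[2])).round(2))
    return d
E
python3 - <<'E'
from fit import *
x=fit().x
c,s=np.cos(x[2]),np.sin(x[2])
o=manip.get_obs();print(R.from_quat(o['ee_rot']).as_matrix())
t=W(x,(-.13,-.06,.33));print(t)
go(t,(c,s)); go(t,(-c,-s))
i=manip.camera_info('wrist');M=R.from_quat(o['ee_rot']).as_matrix();print('cam in tool',M.T@(np.array(i['pose'])[:3,3]-o['position']))
for px in [(208,430),(255,415)]:print(onz(S,px,.1))
E
```

```text
[[ 4.71028252e-05  4.24040493e-01  9.05643229e-01]
 [ 1.18146337e-04  9.05643221e-01 -4.24040496e-01]
 [-9.99999992e-01  1.26971936e-04 -7.44047674e-06]]
[0.46606101 0.02433598 0.33      ]
t 0.65 pos [0.265  0.5661 0.304 ] axes x,y,z [[0.0, 0.0, -1.0], [0.424, 0.906, 0.0], [0.906, -0.424, -0.0]] F [ 0.28 -0.65  0.59] w 0.998
units [ -1.04 -16.21  16.47]
turn deg -11.66
t 0.65 pos [0.265  0.5661 0.304 ] axes x,y,z [[0.0, 0.0, -1.0], [0.424, 0.906, 0.0], [0.906, -0.424, -0.0]] F [ 0.28 -0.65  0.59] w 0.998
units [ -1.04 -16.21  16.47]
turn deg 168.34
cam in tool [-0.06975401 -0.00014717 -0.06644795]
[0.44263641 0.5000061  0.1       ]
[0.63914328 0.41100598 0.1       ]
```

Run:
```python
from fit import *
x=fit().x
go(W(x,(-.04,0,.34)))
```

```text
t 0.65 pos [0.265  0.5661 0.304 ] axes x,y,z [[0.0, 0.0, -1.0], [0.424, 0.906, 0.0], [0.906, -0.424, -0.0]] F [ 0.28 -0.65  0.59] w 0.998
units [ -1.44 -13.14  19.51]
```

arm_command(
  moves=[
    [[0,-0.2,-0.8,0.8,0],[0,-0.2,-0.8,0.8,0],[0,-0.2,-0.8,0.8,0],[0,-0.2,-0.8,0.8,0],[0,-0.2,-0.8,0.8,0],[0,-0.2,-0.8,0.8,0],[0,0,-0.8,0.8,0],[0,0,-0.8,0.8,0],[0,0,-0.8,0.8,0],[0,0,-0.8,0.8,0],[0,0,-0.8,0.8,0],[0,0,-0.8,0.8,0]],
  ],
  force=30,
)

```text
clock: 1.65
position: [0.3808, 0.2456, 0.3341]
ee_rot: [0.154, 0.69, -0.153, 0.69]
ft_force: [0.1, 0.4, 0.6]
grip_width: 1.001
```

Run:
```python
from fit import *
x=fit().x
go(W(x,(-.04,0,.34)),(np.cos(x[2]),np.sin(x[2])))
```

```text
t 1.65 pos [0.3808 0.2456 0.3341] axes x,y,z [[0.0, 0.001, -1.0], [0.424, 0.906, 0.001], [0.906, -0.424, 0.0]] F [0.05 0.42 0.64] w 1.001
units [-0.24 -3.49  9.88]
turn deg -11.65
```

arm_command(
  moves=[
    [[0,0,-0.35,0.9,0],[0,0,-0.35,0.9,0],[0,0,-0.35,0.9,0],[0,0,-0.35,0.9,0],[0,0,-0.35,0.9,0],[0,0,-0.35,0.9,0],[0,0,-0.35,0.9,0],[0,0,-0.35,0.9,0],[0,0,-0.3,0.8,0],[0,0,0,0.8,-5.8],[0,0,0,0,-5.8],[0,0,0,0,0]],
  ],
)

```text
clock: 2.65
position: [0.5475, 0.0827, 0.3337]
ee_rot: [0.082, 0.702, -0.082, 0.702]
ft_force: [1.0, -0.7, 0.3]
grip_width: 0.997
```

Run:
```python
from fit import *
x=fit().x
go(W(x,(-.04,0,.34)),(np.cos(x[2]),np.sin(x[2])))
i,im=cam('wrist','w2.png')
import pickle; pickle.dump(i,open('w2.pkl','wb'))
for q in ['throttle_grip','starter_top','gate','socket']:
    for r in manip.pinpoint(q,'wrist')[:2]:print(q,r)
cv2.imwrite('pics/w2b.png',cv2.resize(im[:,:,::-1],(800,600),interpolation=2))
```

```text
t 2.65 pos [0.5475 0.0827 0.3337] axes x,y,z [[-0.0, -0.0, -1.0], [0.23, 0.973, -0.001], [0.973, -0.23, -0.0]] F [ 0.98 -0.69  0.32] w 0.997
units [-0.25 -0.63  0.97]
turn deg 0.12
throttle_grip {'pixel': [192.5, 81.6], 'confidence': 0.85}
starter_top {'pixel': [160.8, 383.9], 'confidence': 0.59}
gate {'pixel': [167.4, 142.0], 'confidence': 0.82}
socket {'pixel': [176.5, 220.6], 'confidence': 0.66}
```

View pics/w2b.png

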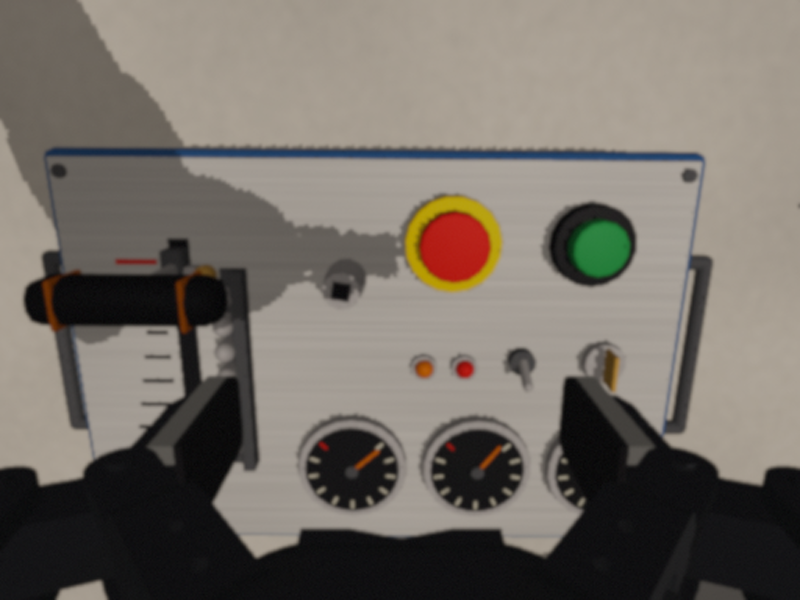

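```bash
cat > pose.py <<'E'
from fit import *
import pickle
def get():
    i=pickle.load(open('w2.pkl','rb'));k=.64
    pts=dict(grip=((300*k,125*k),.160),starter=((249*k,602*k),.117),stop=((247*k,455*k),.120),socket=((280*k,340*k),.129),nr=((155*k,49*k),.095),nl=((159*k,703*k),.095))
    return {n:onz(i,p,z) for n,(p,z) in pts.items()}
E
python3 - <<'E'
from pose import *
np.set_printoptions(precision=4,suppress=True)
g=get();x=fit().x
# refine pose: corners nr,nl, stop
mdl=dict(nr=(-.13,-.19),nl=(-.13,.19),stop=(-.078,.045))
f=least_squares(lambda x:np.concatenate([(W(x,(*mdl[n],0))-g[n])[:2] for n in mdl]),x)
x=f.x;print(x,f.fun)
def inv(p):
    c,s_=np.cos(x[2]),np.sin(x[2]);d=p[:2]-x[:2];return (c*d[0]+s_*d[1],-s_*d[0]+c*d[1])
for n in g: print(n,g[n],np.round(inv(g[n]),4))
np.save('x.npy',x)
E
```

```text
[ 0.6077  0.0529 -0.2366] [-0.0032 -0.0065 -0.0007  0.0063  0.0039  0.0002]
grip [ 0.5195 -0.0456  0.16  ] [-0.0626 -0.1164]
starter [0.5586 0.1925 0.117 ] [-0.0804  0.1243]
stop [0.5385 0.1147 0.12  ] [-0.0817  0.0439]
socket [0.5401 0.0512 0.129 ] [-0.0653 -0.0175]
nr [ 0.4399 -0.0948  0.095 ] [-0.1284 -0.1829]
nl [0.5265 0.2617 0.095 ] [-0.1279  0.184 ]
```

Run:
```python
from pose import *
x=np.load('x.npy')
go(W(x,(-.125,-.115,.223)),(np.cos(x[2]),np.sin(x[2])))
```

```text
t 2.9 pos [0.5466 0.084  0.3341] axes x,y,z [[0.0, 0.0, -1.0], [0.235, 0.972, 0.001], [0.972, -0.235, 0.0]] F [-0.33 -0.13  0.1 ] w 1.0
units [ 4.44 -5.24 -2.33]
turn deg -0.01
```

arm_command(
  moves=[
    [[1,0,-0.9,-0.4,0],[1,0,-0.9,-0.4,0],[1,0,-0.9,-0.4,0],[1,0,-0.9,-0.4,0],[1,0,-0.9,-0.4,0],[1,0,-0.74,-0.33,0],[1,0.8,0,0,0],[1,0.8,0,0,0],[1,0.8,0,0,0],[1,0.6,0,0,0],[1,0,0,0,0],[1,0,0,0,0]],
  ],
)

```text
clock: 3.9
position: [0.4595, -0.03, 0.259]
ee_rot: [0.083, 0.702, -0.083, 0.702]
ft_force: [-0.3, -0.1, 0.4]
grip_width: -0.005
```

Run:
```python
from pose import *
x=np.load('x.npy')
go(W(x,(-.125,-.115,.223)),(np.cos(x[2]),np.sin(x[2])))
for n in ['wrist','scene','side']:
    i,im=cam(n)
    if n=='scene': im=im[150:300,150:350]
    if n=='side': im=im[130:250,180:340]
    cv2.imwrite(f'pics/{n}3.png',cv2.resize(im[:,:,::-1],(640,480),interpolation=2))
```

```text
t 3.9 pos [ 0.4595 -0.03    0.259 ] axes x,y,z [[-0.001, 0.0, -1.0], [0.234, 0.972, -0.0], [0.972, -0.234, -0.001]] F [-0.35 -0.14  0.43] w -0.005
units [ 1.44  0.01 -0.01]
turn deg 0.04
```

View pics/wrist3.png

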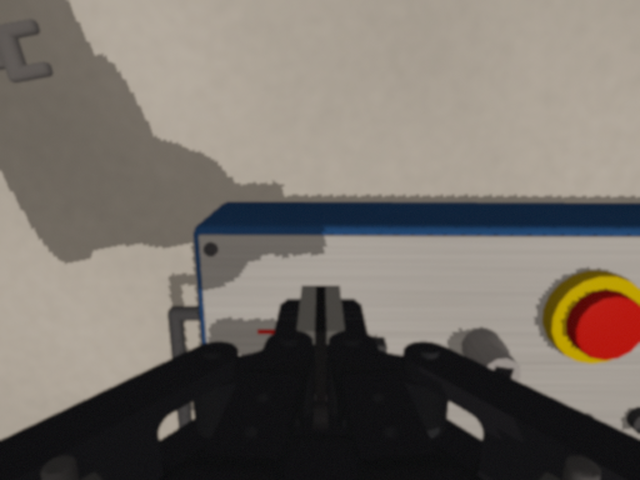

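View pics/side3.png

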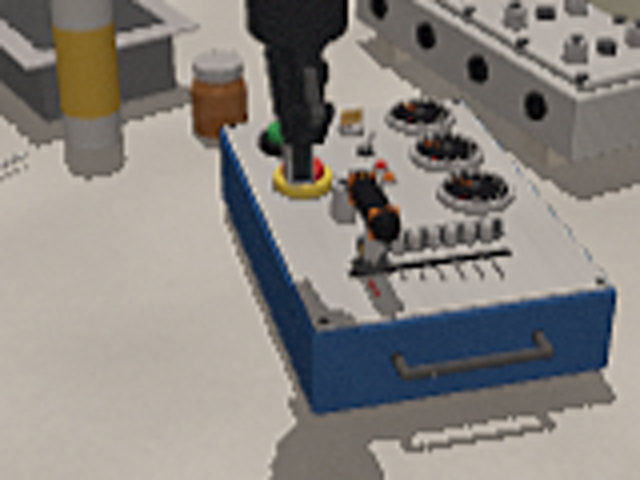

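View pics/scene3.png

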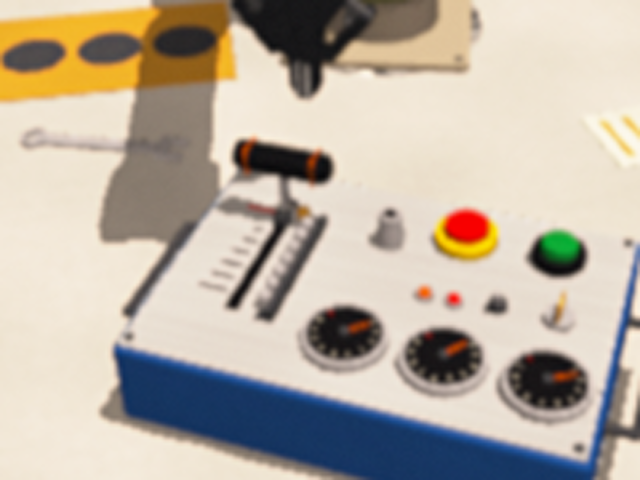

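arm_command(
  moves=[
    [[1,0.6,0,0,0],[1,0.6,0,0,0],[1,0.24,0,0,0],[1,0,0,0,0],[1,0,0,0.4,0],[1,0,0,0.4,0],[1,0,0,0,0],[1,0,0,0,0]],
  ],
)

```text
clock: 4.72
position: [0.4798, -0.0351, 0.2235]
ee_rot: [0.083, 0.702, -0.083, 0.702]
ft_force: [0.5, -0.5, -0.4]
grip_width: 0.001
```

```bash
cat > st.py <<'E'
from pose import *
x=np.load('x.npy')
o=manip.get_obs();c,s=np.cos(x[2]),np.sin(x[2]);d=o['position'][:2]-x[:2]
F=o['ft_force']
print('t %.2f  cx %.4f cy %.4f z %.4f  Fx %.2f Fy %.2f Fz %.2f'%(o['clock'],c*d[0]+s*d[1],-s*d[0]+c*d[1],o['position'][2],c*F[0]+s*F[1],-s*F[0]+c*F[1],F[2]))
E
python3 st.py
python3 - <<'E'
from h import *
for n in ['scene','side']:
    i,im=cam(n)
    if n=='scene': im=im[150:300,150:350]
    if n=='side': im=im[130:250,180:340]
    cv2.imwrite(f'pics/{n}4.png',cv2.resize(im[:,:,::-1],(640,480),interpolation=2))
E
```

```text
t 4.72  cx -0.1036 cy -0.1155 z 0.2235  Fx 0.62 Fy -0.33 Fz -0.39
```

View pics/side4.png

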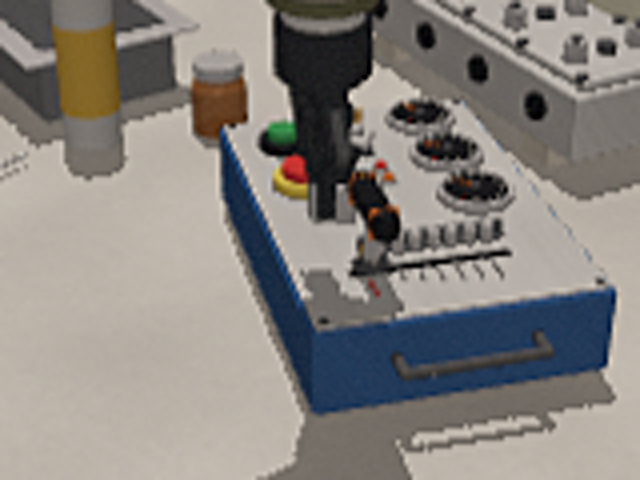

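View pics/scene4.png

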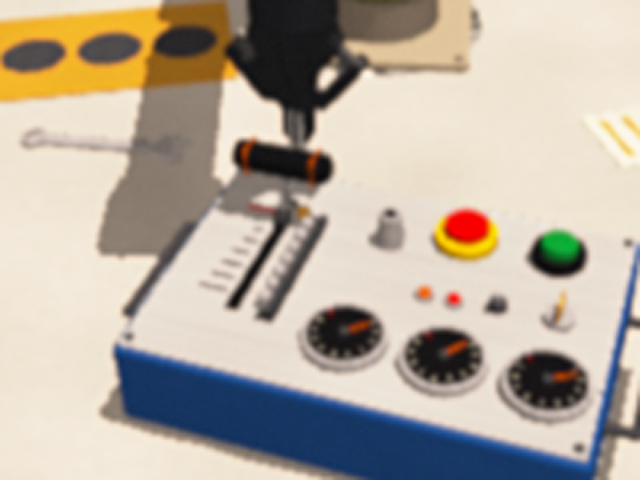

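arm_command(
  moves=[
    [[1,0,0,0.2,0],[1,0,0,0.2,0],[1,0,0,0.2,0],[1,0,0,0.2,0],[1,0,0,0,0]],
  ],
)

```text
clock: 5.23
position: [0.4995, -0.0398, 0.2229]
ee_rot: [0.083, 0.702, -0.083, 0.702]
ft_force: [-0.1, 0.2, -0.1]
grip_width: -0.003
```

```bash
python3 st.py
```

```text
t 5.23  cx -0.0834 cy -0.1155 z 0.2229  Fx -0.15 Fy 0.16 Fz -0.07
```

arm_command(
  moves=[
    [[1,0,0,0.1,0],[1,0,0,0.1,0]],
  ],
)

```text
clock: 5.4
position: [0.5035, -0.0409, 0.2227]
ee_rot: [0.083, 0.702, -0.083, 0.702]
ft_force: [-1.1, 0.0, -1.0]
grip_width: 0.002
```

```bash
python3 st.py
```

```text
t 5.40  cx -0.0793 cy -0.1155 z 0.2227  Fx -1.05 Fy -0.24 Fz -0.95
```

arm_command(
  moves=[
    [[1,0,0,0.1,0],[1,0,0,0,0]],
  ],
)

```text
clock: 5.57
position: [0.5056, -0.0414, 0.2227]
ee_rot: [0.083, 0.703, -0.083, 0.702]
ft_force: [-4.8, 0.1, 3.0]
grip_width: 0.001
```

```bash
python3 st.py
```

```text
t 5.57  cx -0.0771 cy -0.1156 z 0.2227  Fx -4.67 Fy -1.02 Fz 2.97
```

arm_command(
  moves=[
    [[1,0,0,0.1,0],[1,0,0,0,0]],
  ],
)

```text
clock: 5.73
position: [0.5082, -0.0421, 0.2227]
ee_rot: [0.083, 0.703, -0.083, 0.702]
ft_force: [-3.3, 0.8, 1.6]
grip_width: -0.0
```

```bash
python3 st.py
```

```text
t 5.73  cx -0.0744 cy -0.1156 z 0.2227  Fx -3.37 Fy -0.02 Fz 1.61
```

arm_command(
  moves=[
    [[1,0,0,0.08,0],[1,0,0,0,0]],
  ],
)

```text
clock: 5.9
position: [0.5105, -0.0426, 0.2228]
ee_rot: [0.083, 0.702, -0.083, 0.702]
ft_force: [-0.9, -0.2, -0.8]
grip_width: -0.003
```

```bash
python3 st.py
```

```text
t 5.90  cx -0.0721 cy -0.1156 z 0.2228  Fx -0.80 Fy -0.37 Fz -0.79
```

arm_command(
  moves=[
    [[1,0,0,0.08,0],[1,0,0,0,0]],
  ],
)

```text
clock: 6.07
position: [0.5129, -0.0429, 0.223]
ee_rot: [0.083, 0.702, -0.083, 0.703]
ft_force: [-0.4, -0.7, 1.2]
grip_width: 0.001
```

```bash
python3 st.py
```

```text
t 6.07  cx -0.0697 cy -0.1153 z 0.2230  Fx -0.19 Fy -0.78 Fz 1.20
```

arm_command(
  moves=[
    [[1,0,0,0.08,0],[1,0,0,0,0]],
  ],
)

```text
clock: 6.23
position: [0.5148, -0.0433, 0.2231]
ee_rot: [0.083, 0.702, -0.083, 0.703]
ft_force: [-0.1, 0.4, -0.2]
grip_width: 0.001
```

```bash
python3 st.py;  python3 - <<'E'
from h import *
for n in ['scene','side']:
    i,im=cam(n)
    if n=='scene': im=im[150:300,150:350]
    if n=='side': im=im[130:250,180:340]
    cv2.imwrite(f'pics/{n}5.png',cv2.resize(im[:,:,::-1],(640,480),interpolation=2))
E
```

```text
t 6.23  cx -0.0677 cy -0.1153 z 0.2231  Fx -0.20 Fy 0.32 Fz -0.20
```

View pics/scene5.png

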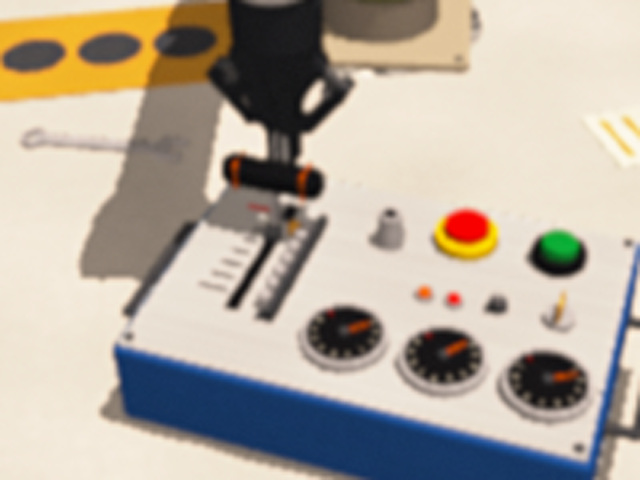

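View pics/side5.png

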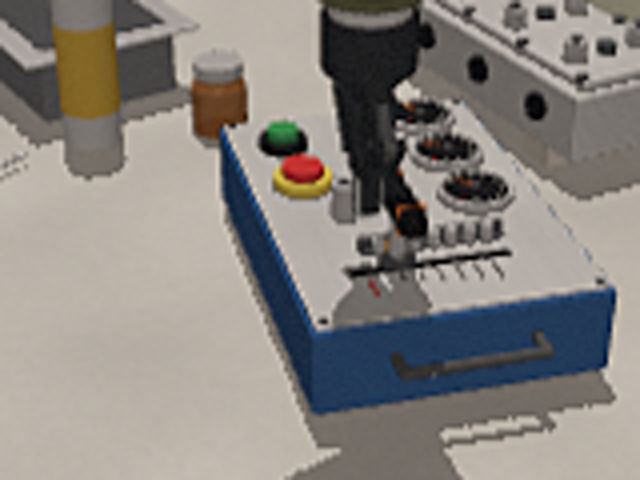

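arm_command(
  moves=[
    [[1,0,0,0.1,0],[1,0,0,0.1,0],[1,0,0,0,0]],
  ],
)

```text
clock: 6.58
position: [0.5194, -0.0446, 0.2229]
ee_rot: [0.083, 0.702, -0.083, 0.702]
ft_force: [-1.0, -0.7, -0.6]
grip_width: -0.002
```

```bash
python3 st.py
```

```text
t 6.58  cx -0.0629 cy -0.1154 z 0.2229  Fx -0.80 Fy -0.92 Fz -0.60
```

arm_command(
  moves=[
    [[1,0,0,0.08,0],[1,0,0,0,0]],
  ],
)

```text
clock: 6.75
position: [0.5207, -0.0449, 0.2228]
ee_rot: [0.083, 0.703, -0.083, 0.702]
ft_force: [-4.9, 1.5, 3.1]
grip_width: 0.002
```

```bash
python3 st.py
```

```text
t 6.75  cx -0.0616 cy -0.1155 z 0.2228  Fx -5.07 Fy 0.29 Fz 3.12
```

arm_command(
  moves=[
    [[1,0,0,0.08,0],[1,0,0,0,0]],
  ],
)

```text
clock: 6.92
position: [0.5227, -0.0454, 0.2228]
ee_rot: [0.083, 0.703, -0.083, 0.702]
ft_force: [-4.9, 0.3, 2.5]
grip_width: 0.001
```

```bash
python3 st.py
```

```text
t 6.92  cx -0.0596 cy -0.1154 z 0.2228  Fx -4.86 Fy -0.85 Fz 2.52
```

arm_command(
  moves=[
    [[1,0,0,0.08,0],[1,0,0,0,0]],
  ],
)

```text
clock: 7.08
position: [0.5249, -0.046, 0.2227]
ee_rot: [0.083, 0.702, -0.083, 0.702]
ft_force: [-1.8, 0.7, 1.3]
grip_width: 0.003
```

```bash
python3 st.py
```

```text
t 7.08  cx -0.0572 cy -0.1155 z 0.2227  Fx -1.89 Fy 0.22 Fz 1.34
```

arm_command(
  moves=[
    [[1,0,0,0.08,0],[1,0,0,0,0]],
  ],
)

```text
clock: 7.25
position: [0.5272, -0.0465, 0.2229]
ee_rot: [0.083, 0.702, -0.083, 0.702]
ft_force: [-0.4, 0.5, -1.2]
grip_width: 0.001
```

```bash
python3 st.py
```

```text
t 7.25  cx -0.0549 cy -0.1155 z 0.2229  Fx -0.46 Fy 0.37 Fz -1.21
```

Second click (force fell to zero at about -0.056). Continuing for the third.

arm_command(
  moves=[
    [[1,0,0,0.1,0],[1,0,0,0.1,0],[1,0,0,0,0]],
  ],
)

```text
clock: 7.5
position: [0.5324, -0.0477, 0.223]
ee_rot: [0.083, 0.702, -0.083, 0.703]
ft_force: [-0.2, 0.4, 0.6]
grip_width: -0.0
```

```bash
python3 st.py;  python3 - <<'E'
from h import *
for n in ['side']:
    i,im=cam(n)
    im=im[130:250,180:340]
    cv2.imwrite(f'pics/{n}6.png',cv2.resize(im[:,:,::-1],(640,480),interpolation=2))
E
```

```text
t 7.50  cx -0.0496 cy -0.1154 z 0.2230  Fx -0.28 Fy 0.33 Fz 0.56
```

View pics/side6.png

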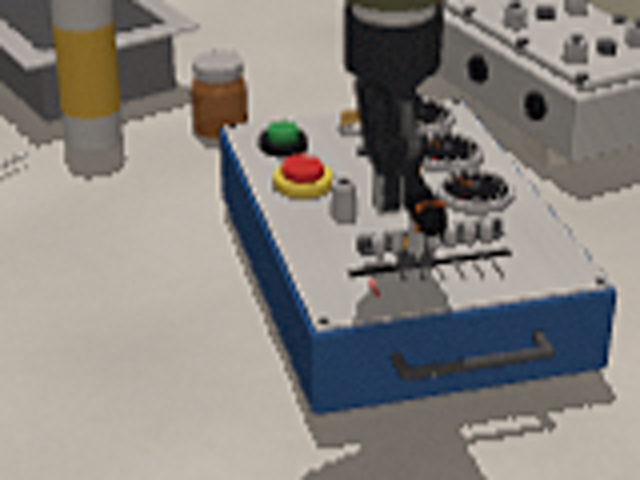

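arm_command(
  moves=[
    [[1,0,0,0.1,0],[1,0,0,0,0]],
  ],
)

```text
clock: 7.72
position: [0.5345, -0.0482, 0.2229]
ee_rot: [0.083, 0.702, -0.083, 0.702]
ft_force: [-0.4, 0.7, 0.7]
grip_width: -0.003
```

```bash
python3 st.py
```

```text
t 7.72  cx -0.0474 cy -0.1154 z 0.2229  Fx -0.58 Fy 0.54 Fz 0.74
```

arm_command(
  moves=[
    [[1,0,0,0.08,0],[1,0,0,0,0]],
  ],
)

```text
clock: 7.88
position: [0.5358, -0.0486, 0.2228]
ee_rot: [0.083, 0.703, -0.083, 0.702]
ft_force: [-5.3, 1.7, 4.0]
grip_width: -0.003
```

```bash
python3 st.py
```

```text
t 7.88  cx -0.0461 cy -0.1155 z 0.2228  Fx -5.53 Fy 0.41 Fz 4.04
```

The side view showed two pins behind the lever, which matches two clicks. Now the third.

arm_command(
  moves=[
    [[1,0,0,0.08,0],[1,0,0,0,0]],
  ],
)

```text
clock: 8.05
position: [0.5377, -0.049, 0.2228]
ee_rot: [0.083, 0.703, -0.083, 0.702]
ft_force: [-4.6, 0.4, 4.4]
grip_width: -0.003
```

```bash
python3 st.py
```

```text
t 8.05  cx -0.0441 cy -0.1154 z 0.2228  Fx -4.54 Fy -0.72 Fz 4.36
```

arm_command(
  moves=[
    [[1,0,0,0.08,0],[1,0,0,0,0]],
  ],
)

```text
clock: 8.22
position: [0.5399, -0.0496, 0.2228]
ee_rot: [0.083, 0.702, -0.083, 0.702]
ft_force: [-2.2, 1.3, 1.3]
grip_width: -0.001
```

```bash
python3 st.py
```

```text
t 8.22  cx -0.0418 cy -0.1155 z 0.2228  Fx -2.43 Fy 0.76 Fz 1.26
```

arm_command(
  moves=[
    [[1,0,0,0.06,0],[1,0,0,0,0]],
  ],
)

```text
clock: 8.38
position: [0.5416, -0.05, 0.2228]
ee_rot: [0.083, 0.702, -0.083, 0.702]
ft_force: [-1.8, 0.0, -0.1]
grip_width: -0.002
```

```bash
python3 st.py
```

```text
t 8.38  cx -0.0401 cy -0.1154 z 0.2228  Fx -1.71 Fy -0.40 Fz -0.10
```

arm_command(
  moves=[
    [[1,0,0,0.06,0],[1,0,0,0,0]],
  ],
)

```text
clock: 8.55
position: [0.5434, -0.0503, 0.2229]
ee_rot: [0.083, 0.702, -0.083, 0.703]
ft_force: [0.0, -0.1, 0.2]
grip_width: -0.0
```

```bash
python3 st.py;  python3 - <<'E'
from h import *
for n in ['scene','side']:
    i,im=cam(n)
    if n=='scene': im=im[150:300,150:350]
    if n=='side': im=im[130:250,180:340]
    cv2.imwrite(f'pics/{n}7.png',cv2.resize(im[:,:,::-1],(640,480),interpolation=2))
E
```

```text
t 8.55  cx -0.0383 cy -0.1154 z 0.2229  Fx 0.06 Fy -0.07 Fz 0.24
```

View pics/side7.png

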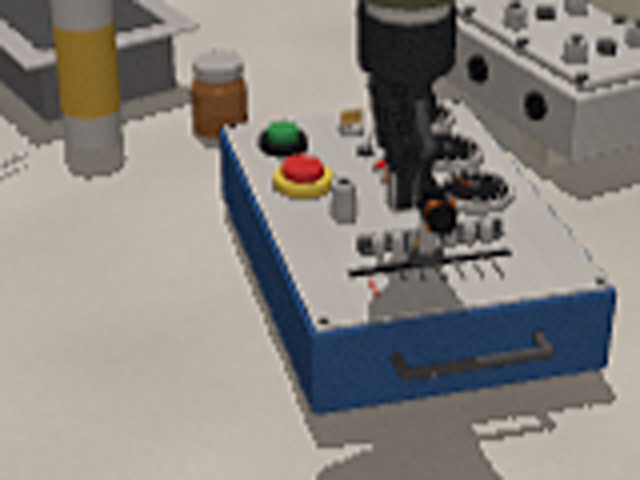

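View pics/scene7.png

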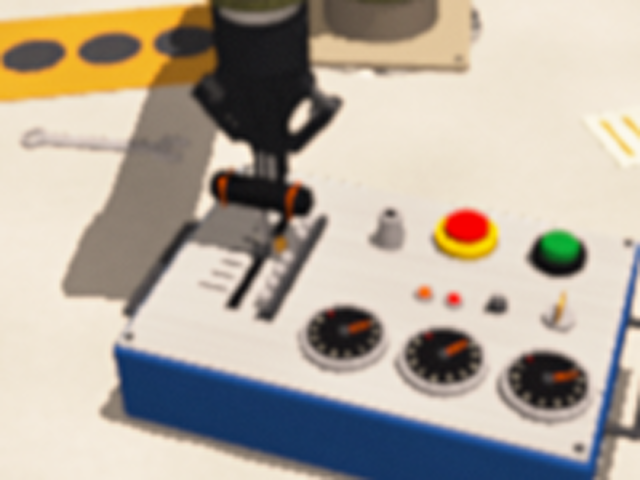

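```bash
python3 st.py;  python3 - <<'E'
from h import *
for n in ['side']:
    i,im=cam(n)
    im=im[130:250,180:340]
    cv2.imwrite(f'pics/{n}8.png',cv2.resize(im[:,:,::-1],(640,480),interpolation=2))
E
```

```text
t 8.65  cx -0.0384 cy -0.1154 z 0.2230  Fx -0.24 Fy -0.48 Fz 0.30
```

View pics/side8.png

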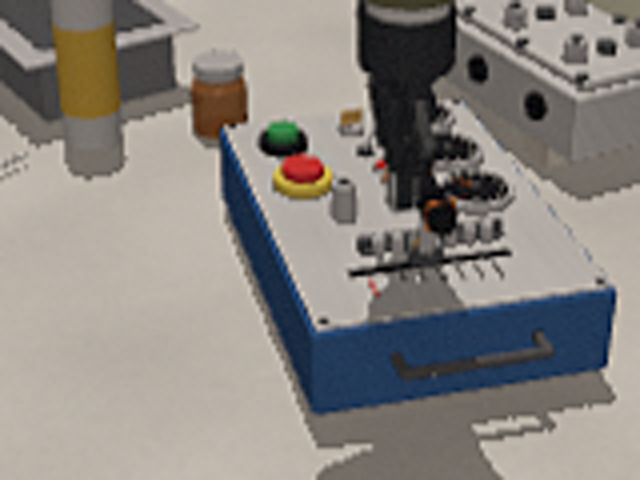

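Run:
```python
from pose import *
x=np.load('x.npy')
for t in (.006,.028,.044,.052,.060):
    p=W(x,(-.065+t,-.161,.158)); q=W(x,(-.065+t,-.115,.158))
    print(t,'end side',np.round(proj(D,p),1),'scene c',np.round(proj(S,q),1))
    a=proj(D,p);print('   crop',((a[1]-180)*4,(a[0]-130)*4), 'scene crop',((proj(S,q)[1]-150)*3.2,(proj(S,q)[0]-150)*3.2))
for n in ['scene','side']:
    cam(n); print(n,manip.pinpoint('throttle_grip',n)[:2])
```

```text
0.006 end side [187.9 277.9] scene c [200.6 237.6]
   crop (np.float64(391.59835698244024), np.float64(231.41824622526826)) scene crop (np.float64(280.1633095717995), np.float64(162.06613182723686))
0.028 end side [186.9 284.6] scene c [205.3 234.5]
   crop (np.float64(418.3644991286519), np.float64(227.75504456735302)) scene crop (np.float64(270.4436541771324), np.float64(176.8995810067343))
0.044 end side [186.3 289.4] scene c [208.8 232.2]
   crop (np.float64(437.69806079493014), np.float64(225.10906238723737)) scene crop (np.float64(263.1639566974529), np.float64(188.00933934921505))
0.052 end side [185.9 291.8] scene c [210.5 231.1]
   crop (np.float64(447.32327436540595), np.float64(223.79176017324812)) scene crop (np.float64(259.45510191546686), np.float64(193.66953065115268))
0.06 end side [185.6 294.2] scene c [212.3 229.9]
   crop (np.float64(456.9209350797544), np.float64(222.47822883022332)) scene crop (np.float64(255.69907282045733), np.float64(199.40171604613153))
scene [{'pixel': [212.0, 229.6], 'confidence': 0.66}, {'pixel': [231.1, 110.6], 'confidence': 0.35}]
side [{'pixel': [178.8, 286.6], 'confidence': 0.47}]
```

```bash
python3 st.py
```

```text
t 8.90  cx -0.0387 cy -0.1154 z 0.2229  Fx 0.42 Fy 0.07 Fz 0.63
```

arm_command(
  moves=[
    [[1,0,0,0.06,0],[1,0,0,0,0],[1,0,0,0,0]],
  ],
)

```text
clock: 9.15
position: [0.5445, -0.0506, 0.2229]
ee_rot: [0.083, 0.702, -0.083, 0.702]
ft_force: [0.8, 0.3, -0.3]
grip_width: -0.002
```

```bash
python3 st.py;  python3 - <<'E'
from h import *
for n in ['scene','side']:
    i,im=cam(n)
    print(manip.pinpoint('throttle_grip',n)[:1])
    if n=='scene': im=im[150:300,150:350]
    if n=='side': im=im[130:250,180:340]
    cv2.imwrite(f'pics/{n}9.png',cv2.resize(im[:,:,::-1],(640,480),interpolation=2))
E
```

```text
t 9.15  cx -0.0372 cy -0.1154 z 0.2229  Fx 0.73 Fy 0.46 Fz -0.30
[{'pixel': [214.6, 227.1], 'confidence': 0.78}]
[{'pixel': [181.1, 291.7], 'confidence': 0.76}]
```

View pics/side9.png

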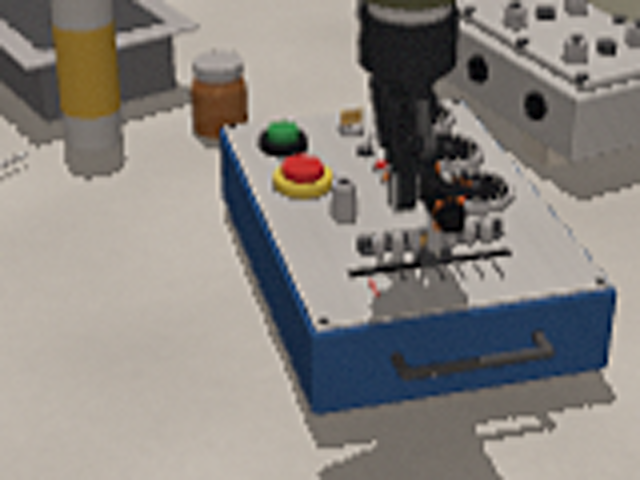

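View pics/scene9.png

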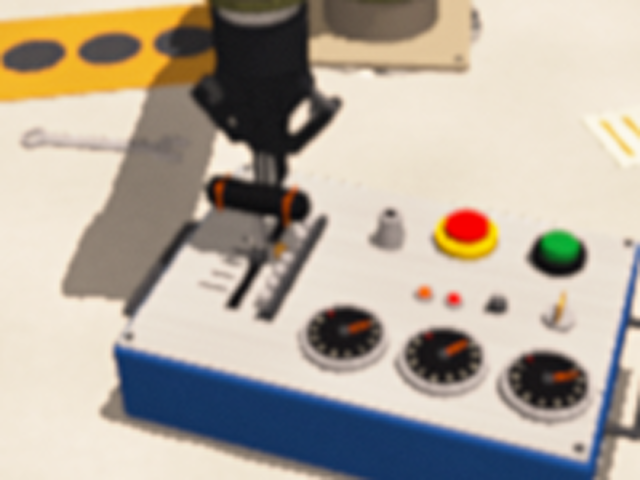

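arm_command(
  moves=[
    [[1,0,0,-0.4,0],[1,0,0,-0.8,0],[1,-0.4,0,-0.4,0],[1,-0.8,0,0,0],[1,-0.8,0,0,0],[1,-0.8,0,0,0],[1,0,0,0,0]],
  ],
)

```text
clock: 9.93
position: [0.5062, -0.0413, 0.2966]
ee_rot: [0.084, 0.7, -0.082, 0.704]
ft_force: [0.6, 1.0, -0.3]
grip_width: 0.005
```

```bash
python3 st.py;  python3 - <<'E'
from pose import *
go((.559,.192,.293))
for n in ['scene','side']:
    i,im=cam(n)
    print(manip.pinpoint('throttle_grip',n)[:1])
    if n=='scene': im=im[150:300,150:350]
    if n=='side': im=im[130:250,180:340]
    cv2.imwrite(f'pics/{n}10.png',cv2.resize(im[:,:,::-1],(640,480),interpolation=2))
E
```

```text
t 9.93  cx -0.0765 cy -0.1154 z 0.2966  Fx 0.37 Fy 1.10 Fz -0.30
t 9.93 pos [ 0.5062 -0.0413  0.2966] axes x,y,z [[0.005, 0.001, -1.0], [0.233, 0.972, 0.002], [0.972, -0.233, 0.005]] F [ 0.62  0.98 -0.3 ] w 0.005
units [ 0.17  9.57 -0.12]
[{'pixel': [211.1, 229.7], 'confidence': 0.69}]
[{'pixel': [177.4, 287.6], 'confidence': 0.59}]
```

View pics/side10.png

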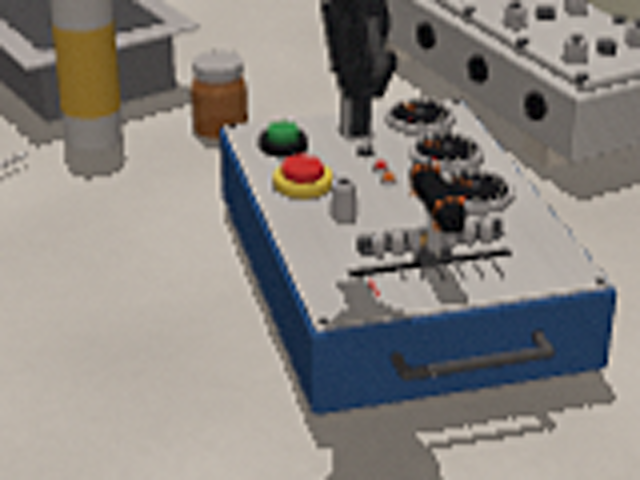

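arm_command(
  moves=[
    [[1,0,0.96,0,0],[1,0,0.96,0,0],[1,0,0.96,0,0],[1,0,0.96,0,0],[1,0,0.96,0,0],[1,0,0.96,0,0],[1,0,0.96,0,0],[1,0,0.96,0,0],[1,0,0.96,0,0],[1,0,0.93,-0.1,0],[1,0,0,0,0],[1,0,0,0,0]],
  ],
)

```text
clock: 11.13
position: [0.5582, 0.1932, 0.2913]
ee_rot: [0.082, 0.703, -0.083, 0.702]
ft_force: [-0.1, -0.6, 0.0]
grip_width: 0.001
```

```bash
python3 st.py;  python3 - <<'E'
from pose import *
go((.559,.192,.213))
for n in ['wrist','scene','side']:
    i,im=cam(n)
    print(n,manip.pinpoint('starter_top',n)[:1])
    if n=='wrist':
        r=manip.pinpoint('starter_top',n); 
        if r: print(onz(i,r[0]['pixel'],.117))
    if n=='scene': im=im[150:300,200:400]
    if n=='side': im=im[110:230,180:340]
    cv2.imwrite(f'pics/{n}11.png',cv2.resize(im[:,:,::-1],(640,480),interpolation=2))
E
```

```text
t 11.13  cx -0.0810 cy 0.1248 z 0.2913  Fx 0.02 Fy -0.64 Fz 0.03
t 11.13 pos [0.5582 0.1932 0.2913] axes x,y,z [[-0.002, -0.001, -1.0], [0.231, 0.973, -0.002], [0.973, -0.231, -0.002]] F [-0.13 -0.63  0.03] w 0.001
units [ 3.13 -0.03  0.05]
wrist [{'pixel': [192.4, 256.2], 'confidence': 0.59}]
[0.56043638 0.19210072 0.117     ]
scene [{'pixel': [226.6, 329.9], 'confidence': 0.54}]
side [{'pixel': [161.5, 249.0], 'confidence': 0.4}]
```

View pics/wrist11.png

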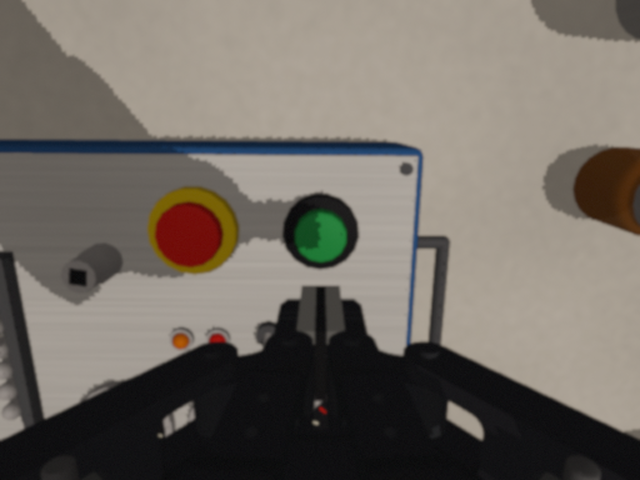

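arm_command(
  moves=[
    [[1,0.8,0,0.05,0],[1,0.8,0,0,0],[1,0.8,0,0,0],[1,0.7,0,0,0],[1,0.3,0,0,0],[1,0.1,0,0,0],[1,0,0,0,0]],
  ],
)

```text
clock: 12.07
position: [0.5601, 0.1915, 0.2055]
ee_rot: [0.083, 0.702, -0.083, 0.702]
ft_force: [0.3, 0.3, 1.0]
grip_width: -0.0
```

```bash
python3 st.py;  python3 - <<'E'
from pose import *
go((.560,.192,.190))
for n in ['scene','side']:
    i,im=cam(n)
    if n=='scene': im=im[150:300,200:400]
    if n=='side': im=im[110:230,180:340]
    cv2.imwrite(f'pics/{n}12.png',cv2.resize(im[:,:,::-1],(640,480),interpolation=2))
E
```

```text
t 12.07  cx -0.0787 cy 0.1236 z 0.2055  Fx 0.27 Fy 0.36 Fz 0.97
t 12.07 pos [0.5601 0.1915 0.2055] axes x,y,z [[-0.0, -0.0, -1.0], [0.233, 0.972, -0.0], [0.972, -0.233, -0.0]] F [0.35 0.29 0.97] w -0.0
units [ 0.62  0.02 -0.01]
```

View pics/scene12.png

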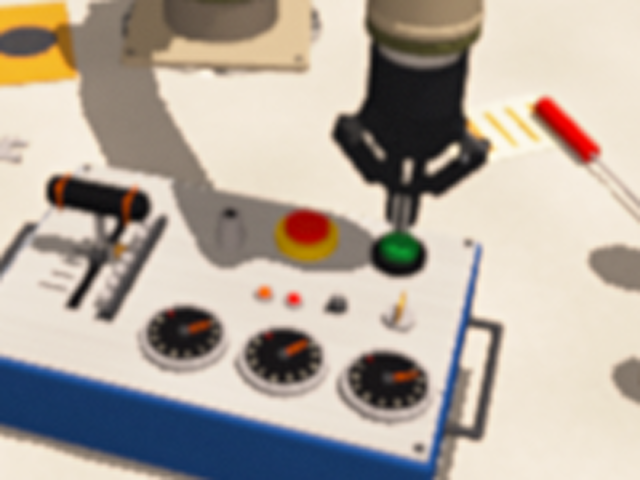

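View pics/side12.png

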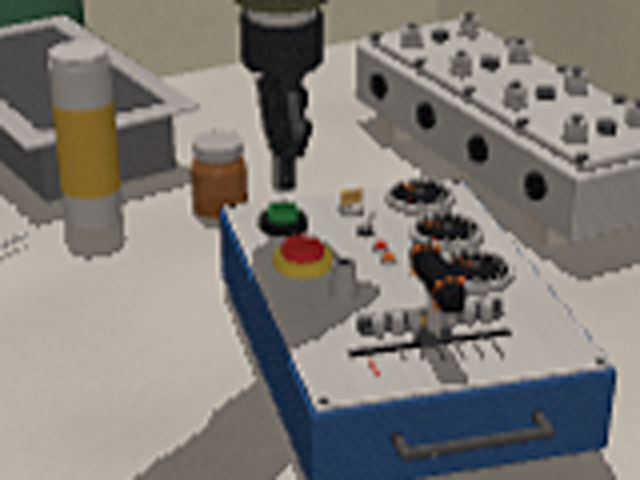

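arm_command(
  moves=[
    [[1,0.3,0,0,0],[1,0.14,0,0,0],[1,0,0,0,0],[1,0,0,0,0]],
  ],
)

```text
clock: 12.5
position: [0.56, 0.1917, 0.1943]
ee_rot: [0.083, 0.702, -0.083, 0.702]
ft_force: [-0.0, -0.3, 0.4]
grip_width: -0.001
```

```bash
python3 st.py
```

```text
t 12.50  cx -0.0789 cy 0.1238 z 0.1943  Fx 0.07 Fy -0.33 Fz 0.36
```

arm_command(
  moves=[
    [[1,0.3,0,0,0],[1,0.22,0,0,0],[1,0,0,0,0]],
  ],
)

```text
clock: 12.75
position: [0.5609, 0.1919, 0.1836]
ee_rot: [0.084, 0.702, -0.082, 0.703]
ft_force: [-4.4, -0.8, 15.8]
grip_width: 0.001
```

```bash
python3 st.py
```

```text
t 12.75  cx -0.0781 cy 0.1242 z 0.1836  Fx -4.03 Fy -1.84 Fz 15.80
```

arm_command(
  moves=[
    [[1,0,0,0,0],[1,0,0,0,0],[1,0,0,0,0],[1,0,0,0,0],[1,0,0,0,0],[1,0,0,0,0],[1,0,0,0,0],[1,0,0,0,0],[1,0,0,0,0],[1,0,0,0,0],[1,0,0,0,0]],
  ],
)

```text
clock: 13.67
position: [0.5609, 0.1919, 0.1835]
ee_rot: [0.084, 0.701, -0.082, 0.703]
ft_force: [-5.7, -1.5, 20.4]
grip_width: 0.003
```

```bash
python3 st.py
```

```text
t 13.67  cx -0.0781 cy 0.1242 z 0.1835  Fx -5.15 Fy -2.76 Fz 20.38
```

arm_command(
  moves=[
    [[1,-0.5,0,0,0],[1,-0.8,0,0,0],[1,-0.8,0,0,0],[1,-0.8,0,0,0],[1,-0.8,0,0,0],[1,-0.5,0,0,0],[1,0,0,0,0],[1,0,0,0,0]],
  ],
)

```text
clock: 14.33
position: [0.5601, 0.1917, 0.2861]
ee_rot: [0.083, 0.702, -0.083, 0.702]
ft_force: [-0.3, -0.3, -1.1]
grip_width: -0.003
```

```bash
python3 st.py
python3 - <<'E'
from pose import *
for n in ['wrist','scene','side']:
    i,im=cam(n)
    if n!='wrist':print(manip.pinpoint('throttle_grip',n)[:1])
    if n=='scene': im=im[150:300,170:370]
    if n=='side': im=im[110:230,180:340]
    cv2.imwrite(f'pics/{n}13.png',cv2.resize(im[:,:,::-1],(800,600),interpolation=2))
E
```

```text
t 14.33  cx -0.0788 cy 0.1238 z 0.2861  Fx -0.26 Fy -0.42 Fz -1.06
[{'pixel': [212.7, 227.4], 'confidence': 0.93}]
[{'pixel': [176.7, 290.0], 'confidence': 0.46}]
```

View pics/scene13.png

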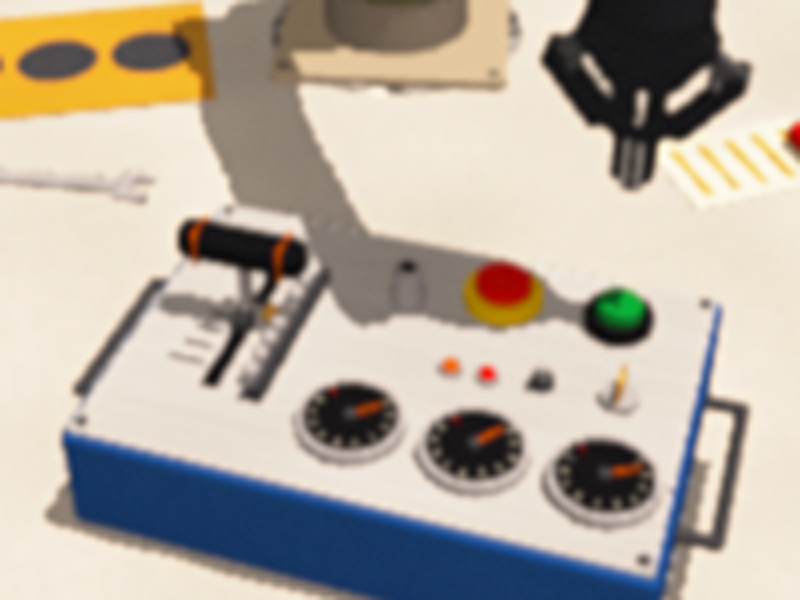

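View pics/side13.png

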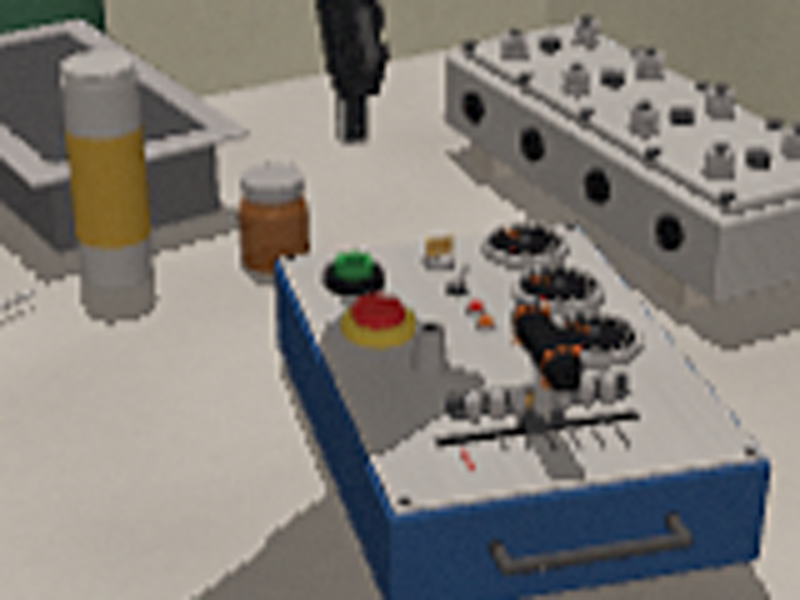

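```bash
python3 -c "
from workcell import manip
print(manip.hand_in())"
```

```text
the job is handed in; nothing more can be done
None
```

The throttle is in the third notch and the starter has been pressed, held and released. I handed the job in at about 14.5 s of the 67 s; it reports no verdict.

- **Throttle:** I pushed it with the shut fingertips from the closed side, never gripping it. The push force rose to 5 N or more and fell back to zero three times, once per click. On the third click it paused on top of the pin, and a further 1.5 mm push let it snap ahead. The last side and scene pictures show three of the six ticks still ahead of the lever. They put it at about 0.060 m, the third notch.
- **Starter:** I pressed it after the throttle was set. It bottomed 6 mm below its up position with 16–20 N on it, stayed down for about 1 s, and showed up again once released.
- **Rest of the scene:** At hand-in the arm was clear of everything, with the fingertips about 95 mm above the starter. I did not touch the stop button. The socket, can and jar look unmoved; I did not check the other loose parts again, but the arm never went near them.

My position measurements disagreed by a few millimetres, and by up to about 2 cm between the first two camera views. I relied on the force readings and before-and-after pictures for the final steps, and no check failed.

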